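# Snap the cracker box lid shut all round

## Robot

A 6-joint arm with a two-finger parallel gripper is mounted at the origin on a cart in front of the work surface, level with it; the furniture and walls round the work are solid. World frame = base frame: x ahead of the robot, y to its left, z up, the work surface at z = 0. Lengths are in m, angles in rad, forces in N, time in s.
With the tool pointing down it reaches from about 0.325 to 0.925 m from the base axis. Payload 3.1 kg.
Tool frame: the origin (TCP) lies midway between the tips of the shut fingers; the grasp point (between the pads) lies pinch_z behind it (pinch_z is the distance from the TCP to the grasp point, in m); z points along the fingers, y is the direction in which the jaws open and shut (so a half turn about z gives the same grasp; the last joint's range is limited). The gripper opens to 85 mm and grips with 20 to 120 N. Pads are 22 mm wide; open, the fingers measure 114 mm over their backs; the gripper's body (76 mm by 85 mm) begins 54 mm behind the grasp point. The pads swing forward as they close: fully open they stand 13 mm farther back than shut.
Start: joints at [1.05, 0.217, 1.613, -0, 1.311, -0.112], TCP at [0.248, 0.574, 0.231] pointing down, gripper open.
Joint ranges: [-2.75, 2.75], [-0.78, 2.1], [0.31, 2.55], [-1.13, 4.27], [0.13, 2.63], [-2.58, 2.58]. Speed limits (rad/s): [2.79, 2.79, 3.14, 3.14, 3.14, 3.14].

## Interface

Orientations are given as a unit quaternion [x, y, z, w].
In Python, from rig import * gives the robot as it stands.
- The arm moves only by the tool step_arm, never from a script. Its argument "rows" is a list of rows, each a list of 7 numbers: the shift along the tool's x, y, z in mm, then the turn, a rotation vector about the tool's x, y, z in degrees, then the opening, from 0 (shut) to 1 (fully open). In form: [[dx, dy, dz, rx, ry, rz, fingers], ...]. A call has 1 to 20 rows; each row is the pose to reach, as a shift and turn from the pose commanded when the call began, along the tool's axes at that moment; what a row does not reach only later rows make up. A row lasts 1/8 s, in which the tool goes at most 62.5 mm and 10.7 degrees, less where a joint would pass 70% of its speed; a pose out of reach is approached as far as the arm can. A call with a gripper value outside its range is refused whole. The fingers move at their own pace and stop on an object; the grip force is fixed at half the most. Time passes only in rows, so rows that repeat a pose let the fingers close. It gives the time, the measured TCP pose, the force and the opening at its end, in the units of the state.
- state(): the state, without advancing time (a new reading comes with each control period).
- camera(name): name is "scene" or "top" or "wrist"; returns (picture, depth): 400x640x3 uint8, red, green, blue; 400x640 float32, m along the optical axis (not along the pixel's ray), 0 where there is no reading.
- get_calibration(name): a dict with "fx", "fy", "cx", "cy" (pixels), "R" (3x3) and "t" (3): a world point X has camera coordinates R X + t. Camera axes: x right, y down, z forward; pixel columns grow to the right and rows downward; lengths in m; the calibration is good to about 2 mm. The wrist camera is an equidistant fisheye: a pixel r from the principal point sees the ray r / f radians off the axis. A picture is of the moment at which its call begins: read the wrist's pose just before it. get_calibration takes no time and is no camera call; for the wrist camera it gives the pose at the moment of the call.
- finish_job(): hands the job in, once; it reports no verdict.
Trained networks look in the newest picture that a camera, given by its name, has taken for a name from the list of things; names that differ only in an ending like _2 or _b are one class to them, and where a whole thing is asked for, a point or a joint stands for the part that bears it (a point fixed in the world has none). Each returns a list of dicts, best first, with "p" (0 to 1); they miss things now and then, are a little off and sometimes report something else, mostly with a low value. They report only what shows in the picture. A call takes as long as a camera call. They do not tell look-alikes from the thing itself.
- look_for(label, camera): "xyz" ([x, y, z] in m, in world coordinates, good to about 4 mm: the middle of the surface that is visible of it).
- outline_of(label, camera): "pixels" (400x640 bool, what is visible of it).
The state is a dict: "clock": time; "qpos": joint angles; "joint_velocities": joint speeds; "tau": joint torques, N m; "eef_pos": TCP position; "tool_rot": TCP orientation; "ft_force": force on the tool from outside, world axes, zero at the start; "ft_torque": the same for the moment, N m; "gripper_width": opening from 0.0 (shut) to 1.0 (fully open).
Only numpy, scipy, OpenCV 4.12 (cv2) and the standard library are available. Lean on these libraries where they do the work, as an engineer would, in place of code of your own. Each camera call takes 0.05 s, during which the arm holds its last target. There are 200 camera calls.

## Task

The lid of the clear cracker box has not been closed: all four sides of its rim still stand up. Press each of them down until all four have clicked home and lie flat. Only press with the fingertips: do not grip, lift, tip or push the box away, and leave the things round it where they are.

Things in the scene. Friction and masses are not known exactly. Their poses are not given: they have to be found in the camera images.
- cracker_box: Loose clear food box of crackers with a light grey snap lid, 0.7 to 0.95 kg. Lid 116 mm (along body x) by 176 mm (along y), its top 71.5 mm above the counter when shut. Origin: centre of the underside; x points away from the robot at yaw 0. The lid's middle and round corners are fixed, no higher than the shut rim; between the corners each side of the rim is a separate hinged section, 22 mm wide.
- rim_front (a joint): Hinge angle of the rim section on the box's -x side, 128 mm long, hinged along its inner edge: 0 = slopes up, outer edge 6.5 mm high; 0.30 rad = snapped shut, level, flush with the corners. Let go before about 0.23 rad it springs up; beyond that it snaps shut and stays. Takes about 7.5 N at its press point to click; shut, it is a hard stop.
- rim_back (a joint): The same for the section on the box's +x side (away from the robot), 128 mm long.
- rim_left (a joint): The same for the short section, 68 mm long, on the box's +y side.
- rim_right (a joint): The same for the short section, 68 mm long, on the box's -y side.
- press_front (a point): Press point of the front section: on its upper surface, half-way along, 15 mm out from its hinge and 7 mm in from its outer edge. Moves with the section; about 76 mm above the counter when it stands up, 71.5 mm when shut. Press straight down here (anywhere along the section will do).
- press_back (a point): The same on the back section.
- press_left (a point): The same on the left section.
- press_right (a point): The same on the right section.
- cup: Loose white espresso cup with a green band, 63 x 88 x 51 mm high, standing to the right of the box. Origin at the centre of its underside. To be left alone.
- glass: Loose teal tumbler, 68 mm across, 84 mm high, standing to the left of the box. Origin at the centre of its underside. To be left alone.
- spoon: Loose teaspoon, 138 mm long, lying on the counter to the right of the post. To be left alone.
- creamer: Loose glass creamer with a silver handle, 80 x 120 x 113 mm high, well to the right, beyond the spoon. Origin at the centre of its underside. To be left alone.
- post_foot (a point): Foot of the front face of the shelving's fixed middle post, which is 76 mm wide and rises from the counter to above head height, to the right of the box. The front edge of the lowest shelf above the counter is 43 mm behind this face and 0.32 m up: keep the wrist and the gripper clear of both.
Mind the look-alikes: they are no part of the job. Of the things that look like the cracker_box, the larger one is meant.

How it is judged:
By the outcome, as a careful person would: the job done as asked, in the order asked, and still so for the second after the job is handed in, with the robot touching nothing.
It also fails if it takes over 58 s, if anything falls off the work surface, if the arm or the gripper's body presses on something with over 40 N, if the wrist force passes 120 N, or if a joint passes its speed limit or range.

## Working session

There is one attempt and no reset: what is moved stays moved. The work goes in short steps, Python scripts to look and compute and a tool call to move; the robot and the scene stay as the last step left them, time stands still between calls to the robot, and variables do not carry over. Pictures are saved under pics/ and viewed, about 8 in all and at most 12, crops included, and the job is handed in when it is done.

Besides the shell and the picture viewer there is one more tool, called after "Call:" by a JSON object that holds its "name" and its "arguments". step_arm: Moves the arm, as the interface text tells. Its arguments: {"type":"object","properties":{"rows":{"type":"array"}},"required":["rows"]}

```bash
mkdir -p pics; cat > h.py <<'E'
from rig import *
import numpy as np, cv2
def save(n,im): cv2.imwrite('pics/'+n+'.png',cv2.cvtColor(im,cv2.COLOR_RGB2BGR))
def cloud(cam,d):
    c=get_calibration(cam);v,u=np.mgrid[0:400,0:640]
    P=np.stack([(u-c['cx'])/c['fx']*d,(v-c['cy'])/c['fy']*d,d],-1)
    return (P-c['t'])@np.array(c['R'])
E
python3 - <<'E'
from h import *
a,d=camera('scene');b,d2=camera('top')
save('s',np.vstack([a[:, :]]));save('t',b)
for c in('scene','top'):
  for l in('cracker_box','cup','glass','spoon','creamer'):
    print(c,l,[(np.round(r['xyz'],3).tolist(),round(r['p'],2)) for r in look_for(l,c)[:4]])
print(state())
print({c:get_calibration(c)['R'] for c in('top','scene')})
E
```

```text
scene cracker_box [([0.502, 0.114, 0.052], 0.83), ([0.492, 0.302, 0.067], 0.7)]
scene cup [([0.52, -0.288, 0.061], 0.58), ([0.513, 0.004, 0.033], 0.57)]
scene glass [([0.521, 0.5, 0.06], 0.94), ([0.545, 0.335, 0.072], 0.7)]
scene spoon [([0.434, -0.132, 0.007], 0.44)]
scene creamer [([0.518, -0.288, 0.061], 0.89), ([0.45, 0.323, 0.07], 0.72), ([0.545, 0.333, 0.073], 0.27)]
top cracker_box [([0.5, 0.332, 0.072], 0.78), ([0.509, 0.137, 0.05], 0.62), ([0.45, 0.324, 0.076], 0.2)]
top cup [([0.507, -0.01, 0.024], 0.74), ([0.488, 0.407, 0.077], 0.56)]
top glass [([0.524, 0.531, 0.031], 0.67), ([0.498, 0.333, 0.076], 0.3)]
top spoon [([0.438, -0.132, 0.002], 0.53), ([0.508, 0.255, 0.076], 0.43)]
top creamer [([0.509, 0.256, 0.075], 0.43), ([0.511, -0.008, 0.025], 0.3)]
{'clock': 0.6, 'qpos': array([ 1.04980127e+00,  2.16842837e-01,  1.61336542e+00,  2.05122377e-05,
        1.31129314e+00, -1.12208048e-01]), 'joint_velocities': array([-0.00178661, -0.00066186, -0.00019901,  0.0009829 ,  0.00024827,
        0.00051927]), 'tau': array([-1.00055040e-03, -3.96584845e+01, -3.04030395e+01, -1.22204178e-04,
        1.23328715e-03, -2.42856811e-05]), 'eef_pos': array([0.24843169, 0.57354224, 0.23135385]), 'tool_rot': array([2.02975904e-01, 9.79183732e-01, 4.64475841e-05, 4.78596435e-06]), 'ft_force': array([ 0.19316178, -0.28340006, -0.07799396]), 'ft_torque': array([ 0.01957123,  0.03254757, -0.01970071]), 'gripper_width': 1.0039500410367577}
{'top': array([[-0.02264294, -0.99973447,  0.00427614],
       [-0.99604938,  0.0221917 , -0.08598347],
       [ 0.08586574, -0.00620617, -0.99628739]]), 'scene': array([[ 0.89005123, -0.4554314 ,  0.01977516],
       [-0.30535129, -0.62783614, -0.71594858],
       [ 0.33848102,  0.63119254, -0.6978729 ]])}
```

View pics/s.png

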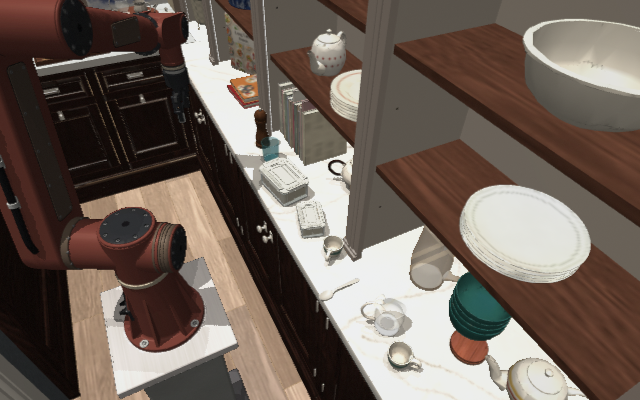

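View pics/t.png

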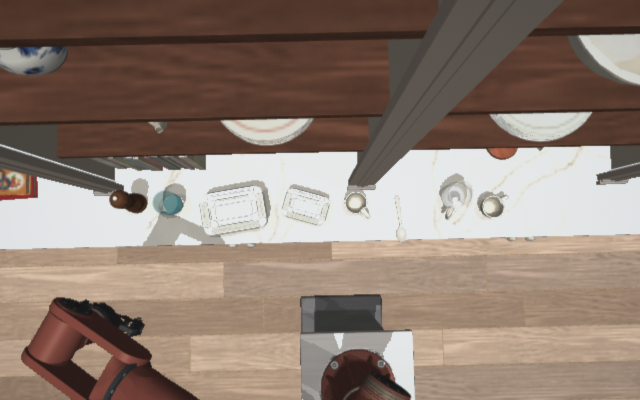

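Scene: candidates are the larger box at top (235,210) / scene (284,180), and a smaller look-alike at top (306,205) / scene (312,218). The larger one, beside the glass at (171,203), is meant. I'll confirm it with a crop and measure its pose.

```bash
python3 - <<'E'
from h import *
b,d=camera('top');P=cloud('top',d)
save('tc',cv2.resize(b[160:260,150:350],(800,400),interpolation=cv2.INTER_CUBIC))
X,Y,Z=P[...,0],P[...,1],P[...,2]
def fit(m,n):
    q=P[m]; r=cv2.minAreaRect((q[:,:2]*1000).astype(np.float32)); print(n,m.sum(),r,'z pct',np.round(np.percentile(q[:,2],[5,50,95]),4))
for lo in(.055,.062,.066):fit((d>0)&(X>.38)&(X<.62)&(Y>.2)&(Y<.45)&(Z>lo)&(Z<.09),'big')
fit((d>0)&(X>.38)&(X<.62)&(Y>.05)&(Y<.2)&(Z>.035)&(Z<.09),'small')
fit((d>0)&(X>.38)&(X<.62)&(Y>.45)&(Y<.6)&(Z>.03)&(Z<.1),'glass')
a,d=camera('scene');P=cloud('scene',d);X,Y,Z=P[...,0],P[...,1],P[...,2]
for lo in(.060,.066):fit((d>0)&(X>.38)&(X<.62)&(Y>.2)&(Y<.45)&(Z>lo)&(Z<.09),'big scene')
E
```

```text
big 2700 ((498.6607666015625, 332.721435546875), (120.63212585449219, 180.43789672851562), 8.556083679199219) z pct [0.0629 0.0703 0.0782]
big 2618 ((498.6607666015625, 332.721435546875), (120.63212585449219, 180.43789672851562), 8.556083679199219) z pct [0.0639 0.0705 0.0782]
big 2201 ((498.3814697265625, 332.5337219238281), (120.02610778808594, 180.14346313476562), 8.54709243774414) z pct [0.0667 0.0715 0.0784]
small 1289 ((505.9818115234375, 134.41867065429688), (126.38306427001953, 83.84896850585938), 73.02803039550781) z pct [0.0427 0.049  0.0553]
glass 398 ((523.8463134765625, 540.8176879882812), (118.45807647705078, 65.71172332763672), 89.21856689453125) z pct [0.0345 0.06   0.0842]
big scene 1169 ((497.2752990722656, 329.37249755859375), (121.68482971191406, 180.5340576171875), 9.126704216003418) z pct [0.0641 0.0697 0.0769]
big scene 979 ((497.61175537109375, 329.0932922363281), (119.11782836914062, 181.4522247314453), 7.315130710601807) z pct [0.0665 0.0708 0.077 ]
```

View pics/tc.png

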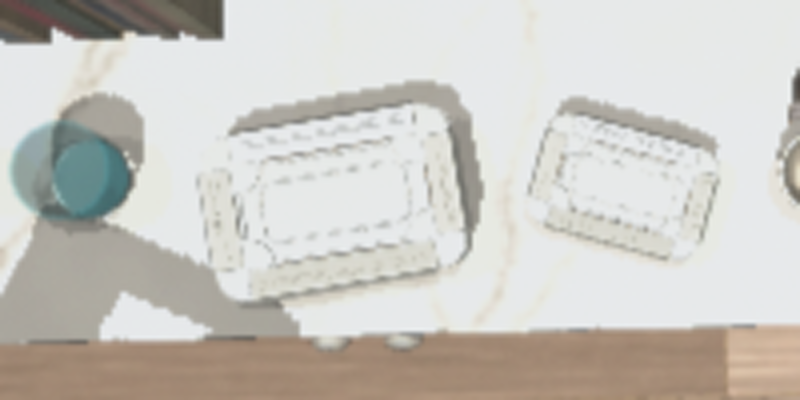

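The crop confirms it: the larger box has its centre at crop (335,200), with all four rim strips visible. Fit: centre ≈ (0.498, 0.3315), yaw ≈ 8.5°, 120×180 mm, z ≈ 0.071–0.078, consistent with the description. Next I shut the fingers and go above the front section.

Call:
{"name": "step_arm", "arguments": {"rows": [[-60,-32,10,0,0,-8,0],[-120,-64,20,0,0,-16,0],[-180,-96,30,0,0,-24,0],[-240,-128,40,0,0,-32,0],[-282,-150,60,0,0,-32,0],[-282,-150,80,0,0,-32,0],[-282,-150,80,0,0,-32,0],[-282,-150,80,0,0,-32,0],[-282,-150,80,0,0,-32,0]]}}

```text
clock: 1.82
eef_pos: [0.4478, 0.3252, 0.1527]
tool_rot: [-0.076, 0.997, 0.001, 0.001]
ft_force: [0.4, 0.1, -0.1]
gripper_width: 0.0
```

```bash
cat >> h.py <<'E'
from scipy.spatial.transform import Rotation as Ro
def goto(xy,z=None):
    s=state();R=Ro.from_quat(s['tool_rot']).as_matrix();p=s['eef_pos']
    return np.round(R.T@(np.r_[xy,p[2] if z is None else z]-p)*1000,1)
E
python3 - <<'E'
from h import *
s=state();print(s['clock'],s['eef_pos'],s['tool_rot'],s['ft_force'],s['gripper_width'])
R=Ro.from_quat(s['tool_rot']).as_matrix();print(R.round(3))
a,d=camera('wrist');save('w',a)
c=get_calibration('wrist')
# mark predicted press points and TCP-ground projection
def pr(X):
    q=np.array(c['R'])@X+c['t'];th=np.arctan2(np.hypot(q[0],q[1]),q[2]);ph=np.arctan2(q[1],q[0])
    return (int(c['cx']+c['fx']*th*np.cos(ph)),int(c['cy']+c['fy']*th*np.sin(ph)))
C=np.array([.498,.3315]);y=np.radians(8.5);ex=np.array([np.cos(y),np.sin(y)]);ey=np.array([-ex[1],ex[0]])
im=a.copy()
for n,(i,j) in dict(front=(-51,0),back=(51,0),left=(0,81),right=(0,-81)).items():
    X=C+(i*ex+j*ey)/1000;u=pr(np.r_[X,.076]);print(n,X,u,goto(X));cv2.circle(im,u,2,(255,0,0),-1)
for i in(-58,58):
  for j in(-88,88): cv2.circle(im,pr(np.r_[C+(i*ex+j*ey)/1000,.0715]),2,(0,0,255),-1)
save('wm',cv2.resize(im,(800,500)))
b,d=camera('top');P=cloud('top',d);m=(d>0)&(P[...,2]>.29)&(P[...,2]<.36)&(P[...,1]>.2)&(P[...,1]<.5)&(P[...,0]>.5);print('shelf minx',np.percentile(P[m][:,0],[0,5,50]) if m.any() else None)
E
```

```text
1.825 [0.44776044 0.32521243 0.15274017] [-7.56589115e-02  9.97133007e-01  5.95082071e-04  1.06793918e-03] [ 0.3651318   0.07776721 -0.10650184] 0.00046997728518406257
[[-0.989 -0.151  0.002]
 [-0.151  0.989  0.001]
 [-0.002  0.001 -1.   ]]
front [0.44756019 0.32396172] (316, 211) [ 0.3 -1.1 -0. ]
back [0.54843981 0.33903828] (315, 320) [-101.7   -1.5    0.2]
left [0.48602744 0.41161028] (413, 269) [-50.9  79.7   0.2]
right [0.50997256 0.25138972] (218, 268) [-50.4 -82.3   0. ]
shelf minx [0.60746955 0.60885837 0.63627094]
```

View pics/wm.png

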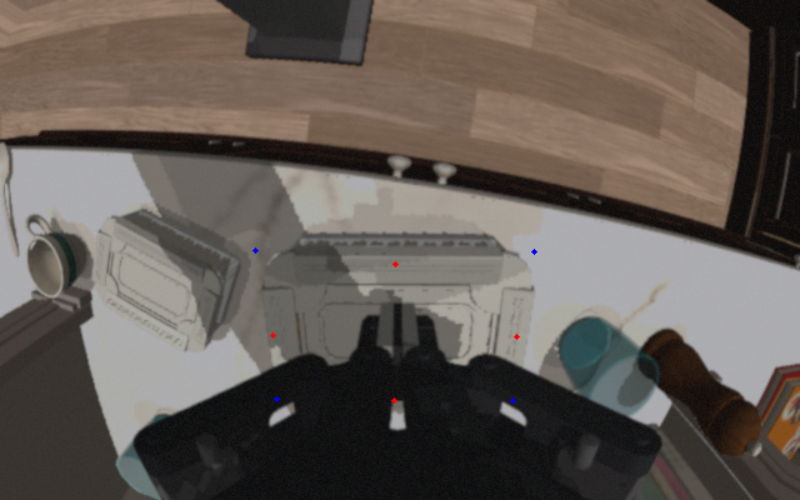

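The wrist view shows the predicted points falling on the rim sections: front (395,264) and left (516,336) on their strips, right (273,336) about 2 mm outward. So I shift the centre ~2 mm to +y. The shelf edge at x≈0.607 is clear. Pressing the front.

Call:
{"name": "step_arm", "arguments": {"rows": [[2,1,30,0,0,0,0],[2,1,60,0,0,0,0],[2,1,70,0,0,0,0],[2,1,74,0,0,0,0],[2,1,76,0,0,0,0],[2,1,78,0,0,0,0],[2,1,80,0,0,0,0],[2,1,81,0,0,0,0],[2,1,81,0,0,0,0]]}}

```text
clock: 3.05
eef_pos: [0.4455, 0.325, 0.0725]
tool_rot: [-0.075, 0.997, 0.0, -0.0]
ft_force: [-4.0, -1.0, 5.1]
gripper_width: -0.003
```

Call:
{"name": "step_arm", "arguments": {"rows": [[0,0,1,0,0,0,0],[0,0,2,0,0,0,0],[0,0,2,0,0,0,0]]}}

```text
clock: 3.42
eef_pos: [0.4461, 0.3252, 0.0711]
tool_rot: [-0.075, 0.997, 0.0, 0.0]
ft_force: [-5.4, -1.7, 10.0]
gripper_width: -0.004
```

Call:
{"name": "step_arm", "arguments": {"rows": [[0,0,1,0,0,0,0],[0,0,2,0,0,0,0],[0,0,2,0,0,0,0]]}}

```text
clock: 3.8
eef_pos: [0.4461, 0.3253, 0.0708]
tool_rot: [-0.075, 0.997, 0.0, 0.0]
ft_force: [-10.1, -4.5, 18.7]
gripper_width: -0.004
```

Front reached the hard stop (z 0.0708, force rising with no travel). Lifting and going to the back section.

Call:
{"name": "step_arm", "arguments": {"rows": [[0,0,-15,0,0,0,0],[0,0,-35,0,0,0,0],[-50,0,-35,0,0,0,0],[-106,0,-35,0,0,0,0],[-106,0,-35,0,0,0,0],[-106,0,-20,0,0,0,0],[-106,0,-12,0,0,0,0],[-106,0,-8,0,0,0,0],[-106,0,-6,0,0,0,0],[-106,0,-4,0,0,0,0],[-106,0,-3,0,0,0,0],[-106,0,-2,0,0,0,0],[-106,0,-1,0,0,0,0],[-106,0,-1,0,0,0,0]]}}

```text
clock: 5.55
eef_pos: [0.55, 0.3401, 0.071]
tool_rot: [-0.075, 0.997, -0.001, 0.0]
ft_force: [-4.6, -4.0, 15.3]
gripper_width: 0.001
```

Call:
{"name": "step_arm", "arguments": {"rows": [[0,0,-15,0,0,0,0],[0,0,-40,0,0,0,0],[26,41,-50,0,0,0,0],[53,83,-50,0,0,0,0],[53,83,-50,0,0,0,0],[53,83,-50,0,0,0,0]]}}

```text
clock: 6.3
eef_pos: [0.4848, 0.4143, 0.1169]
tool_rot: [-0.075, 0.997, -0.0, -0.0]
ft_force: [-0.2, -0.0, 0.0]
gripper_width: -0.001
```

```bash
python3 - <<'E'
from h import *
print(state()['eef_pos'],state()['ft_force'])
a,d=camera('wrist');save('w2',cv2.resize(a[150:350,170:490],(800,500),interpolation=cv2.INTER_CUBIC))
c=get_calibration('wrist')
q=np.array(c['R'])@np.r_[state()['eef_pos'][:2],.076]+c['t'];th=np.arctan2(np.hypot(q[0],q[1]),q[2]);ph=np.arctan2(q[1],q[0])
u=np.array([c['cx']+c['fx']*th*np.cos(ph),c['cy']+c['fy']*th*np.sin(ph)]);print(u,(u-[170,150])*2.5)
E
```

```text
[0.48475722 0.41425796 0.11689766] [-0.16607736 -0.02760429  0.04221397]
[317.68168211 229.87462084] [369.20420528 199.6865521 ]
```

View pics/w2.png

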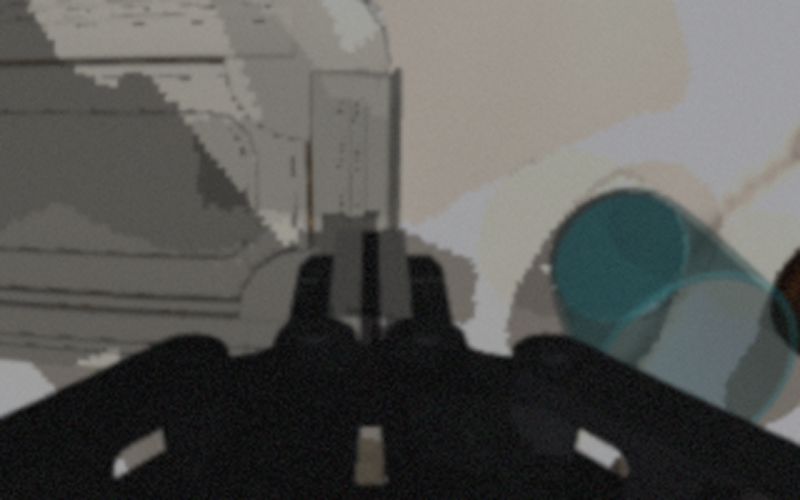

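The left strip spans columns 310–395 and the tool point projects to 369, about 15 mm from the hinge, which is right. The front strip (top left) already looks flat. Pressing left.

Call:
{"name": "step_arm", "arguments": {"rows": [[0,0,25,0,0,0,0],[0,0,36,0,0,0,0],[0,0,40,0,0,0,0],[0,0,42,0,0,0,0],[0,0,44,0,0,0,0],[0,0,46,0,0,0,0],[0,0,47,0,0,0,0],[0,0,48,0,0,0,0],[0,0,49,0,0,0,0],[0,0,50,0,0,0,0],[0,0,50,0,0,0,0]]}}

```text
clock: 7.72
eef_pos: [0.4859, 0.4147, 0.0709]
tool_rot: [-0.075, 0.997, -0.0, -0.0]
ft_force: [-6.6, -3.5, 14.8]
gripper_width: -0.002
```

Call:
{"name": "step_arm", "arguments": {"rows": [[0,0,-15,0,0,0,0],[0,0,-40,0,0,0,0],[0,-54,-50,0,0,0,0],[0,-108,-50,0,0,0,0],[0,-162,-50,0,0,0,0],[0,-162,-50,0,0,0,0],[0,-162,-25,0,0,0,0],[0,-162,-14,0,0,0,0],[0,-162,-10,0,0,0,0],[0,-162,-8,0,0,0,0],[0,-162,-6,0,0,0,0],[0,-162,-4,0,0,0,0],[0,-162,-3,0,0,0,0],[0,-162,-2,0,0,0,0],[0,-162,-1,0,0,0,0],[0,-162,0,0,0,0,0],[0,-162,0,0,0,0,0]]}}

```text
clock: 9.85
eef_pos: [0.5104, 0.2547, 0.071]
tool_rot: [-0.075, 0.997, -0.0, 0.0]
ft_force: [-6.5, -4.0, 15.9]
gripper_width: 0.002
```

Call:
{"name": "step_arm", "arguments": {"rows": [[0,0,-15,0,0,0,0],[0,0,-60,0,0,0,0],[40,0,-110,0,0,0,0],[95,0,-150,0,0,0,0],[150,0,-150,0,0,0,0],[150,0,-150,0,0,0,0],[150,0,-150,0,0,0,0]]}}

```text
clock: 10.72
eef_pos: [0.362, 0.2325, 0.2181]
tool_rot: [-0.075, 0.997, 0.001, 0.001]
ft_force: [-0.1, 0.7, 0.1]
gripper_width: 0.006
```

```bash
python3 - <<'E'
from h import *
b,d=camera('top');P=cloud('top',d)
save('tf',cv2.resize(b[160:260,150:350],(800,400),interpolation=cv2.INTER_CUBIC))
def stats(cam,d):
    P=cloud(cam,d);Q=P[(d>0)&(P[...,2]>.062)&(P[...,2]<.09)&(P[...,0]>.4)&(P[...,0]<.6)&(P[...,1]>.2)&(P[...,1]<.45)]
    r=cv2.minAreaRect((Q[:,:2]*1000).astype(np.float32));print(cam,r)
    C=np.array(r[0])/1000;y=np.radians(8.5);ex=np.array([np.cos(y),np.sin(y)]);ey=np.array([-ex[1],ex[0]])
    i=(Q[:,:2]-C)@ex;j=(Q[:,:2]-C)@ey;z=Q[:,2]
    for n,m in dict(front=(i<-.046)&(i>-.056)&(abs(j)<.05),back=(i>.046)&(i<.056)&(abs(j)<.05),left=(j>.076)&(j<.086)&(abs(i)<.03),right=(j<-.076)&(j>-.086)&(abs(i)<.03),corner=(abs(i)>.04)&(abs(j)>.07)).items(): print(n,m.sum(),np.median(z[m]).round(4))
stats('top',d)
a,d=camera('scene');stats('scene',d);save('sf',cv2.resize(a[140:240,230:390],(800,500),interpolation=cv2.INTER_CUBIC))
E
```

```text
top ((498.4772644042969, 333.037841796875), (116.41426849365234, 177.36289978027344), 8.399949073791504)
front 134 0.071
back 129 0.0697
left 77 0.0705
right 78 0.0704
corner 107 0.0699
scene ((497.93951416015625, 331.4222412109375), (118.52275085449219, 182.6959991455078), 8.470330238342285)
front 61 0.0701
back 48 0.0703
left 30 0.0694
right 40 0.0701
corner 57 0.0689
```

View pics/tf.png

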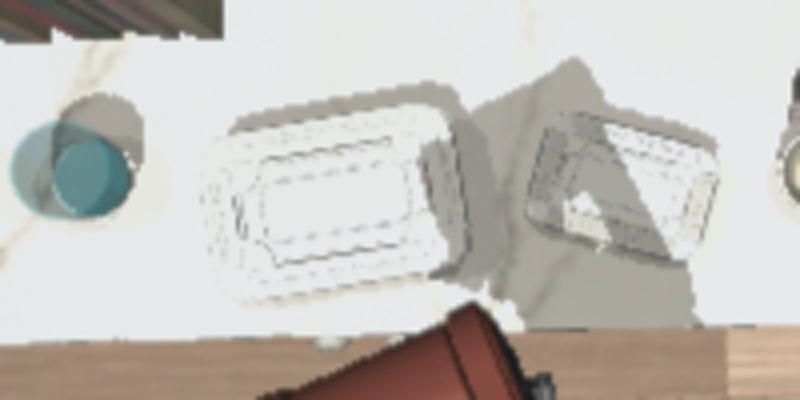

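View pics/sf.png

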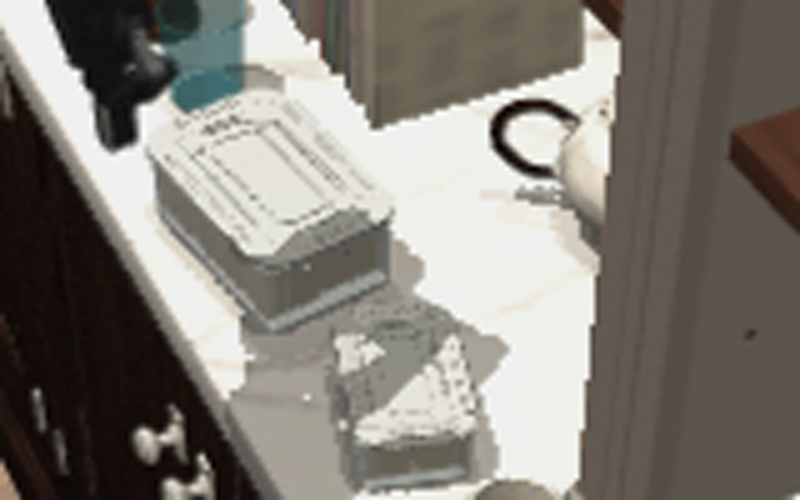

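Top crop: the lid at (335,200) has lost its raised-strip shading, and the rims match the corner height (0.070–0.071, footprint now 116×177 mm). The box, glass and small box have not moved. In the scene crop the lid is flat all round. Handing in.

```bash
python3 -c "
from h import *
finish_job()"
```

```text
the job is handed in; nothing more can be done
```

I pressed the front, back, left and right rim sections of the larger box down in turn with the shut fingertips. Each stopped at about z = 0.071 m, with roughly 15–19 N on the tool. I then backed the arm clear and handed the job in at about 11 s on the clock.

- **Rims:** depth from both fixed cameras put all four sections at 69–71 mm, within about 1.5 mm of the fixed corners. From the top camera the lid footprint went from 120 × 180 mm to 116 × 177 mm, which fits a shut lid.
- **Surroundings:** the box centre moved less than 1 mm by the top camera. The glass and the smaller look-alike box look unmoved in the pictures. I did not check the cup, spoon and creamer again; the gripper stayed well away from them.
- **Disagreements:** the scene camera's footprint for the box was still a few mm large afterwards (118.5 × 183 mm) and its centre differed by about 2 mm in y, which I take as calibration and edge noise. I saw no failed checks.

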